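Refit the return spring of a fruit wedger

ROBOT

A 7-joint arm with a two-finger parallel gripper is mounted at the origin on the work surface. World frame = base frame: x ahead of the robot, y to its left, z up, the work surface at z = 0. Lengths are in m, angles in rad, forces in N, time in s.
With the tool pointing down it reaches from about 0.35 to 0.9 m from the base axis. Payload 19.9 kg.
Tool frame: the origin (TCP) lies at the very end of the fingers, on their centre line; the grasp point (between the pads) lies 19 mm behind it; z points along the fingers, y is the line along which they close (so a half turn about z gives the same grasp; the last joint's range is limited). The gripper opens to 94 mm and grips with 3 to 60 N. Pads are 16 mm wide; open, the fingers measure 119 mm over their backs; the gripper's body (75 mm by 177 mm) begins 78 mm behind the grasp point.
Start: joints at [-1.192, 0.417, -0.01, 1.614, 0.005, 1.111, -0.053], TCP at [0.255, 0.57, 0.205] pointing down, gripper open.
Joint ranges: [-2.81, 2.81], [-0.39, 2.02], [-1.27, 1.25], [0.06, 2.57], [-1.19, 4.33], [0.19, 2], [-2.82, 2.82]. Speed limits (rad/s): [1.89, 1.89, 2.39, 2.39, 3.01, 3.01, 3.01].

INTERFACE

Orientations are given as a rotation vector (axis times angle).
In Python, from bench import arm, read_camera, camera_params, order gives the robot as it stands.
- The arm moves only by the tool drive_tool, never from a script. Its argument "moves" is a list that holds one entry, the list of rows, each a list of 7 numbers: the shift along the tool's x, y, z in units of 60 mm (1.0 is 60 mm), then the turn, a rotation vector about the tool's x, y, z in units of 8 degrees (1.0 is 8 degrees), then the closure in counts, from 0 (fully open) to 255 (shut). In form: [[[tx, ty, tz, rx, ry, rz, hand], ...]]. A call has 1 to 5 rows; each row shifts and turns the commanded pose from where the row before left it, along the tool's axes as they then stand; what a row does not reach is not made up. A row lasts 1/8 s, in which the tool goes at most 62.5 mm and 10.7 degrees, less where a joint would pass 70% of its speed; a pose out of reach is approached as far as the arm can. A call is refused whole if a number of a shift passes 1 or a number of a turn 1, either way. A call with a gripper value outside its range is refused whole. The fingers move at their own pace and stop on an object; the grip force is fixed at half the most. Time passes only in rows, so rows that do not move let the fingers close. It gives the time, the measured TCP pose, the force, the opening and the grip force at its end, in the units of the state.
- arm.sense(): the state, without advancing time (a new reading comes with each control period).
- read_camera(name): name is "scene" or "top" or "wrist"; returns the picture (420x560x3 uint8, blue, green, red); there is no depth.
- camera_params(name): a dict with "camera_matrix" (3x3 intrinsics, pixels), "rvec" (rotation vector, rad) and "tvec" (3), from world to camera coordinates, as OpenCV has them. Camera axes: x right, y down, z forward; pixel columns grow to the right and rows downward; lengths in m; the calibration is good to about 2 mm. A picture is of the moment at which its call begins: read the wrist's pose just before it. camera_params takes no time and is no camera call; for the wrist camera it gives the pose at the moment of the call.
- order.job_done(): hands the job in; it is judged then, once.
The state is a dict: "clock": time; "joint_positions": joint angles; "qd": joint speeds; "tau": joint torques, N m; "eef_pos": TCP position; "eef_rot": TCP orientation; "contact_force": force on the tool from outside, world axes, zero at the start; "torque": the same for the moment, N m; "finger_gap": finger opening in m; "grip_force": force on a finger pad.
Only numpy, scipy, OpenCV 4.12 (cv2) and the standard library are available. Lean on these libraries where they do the work, as an engineer would, in place of code of your own. Each camera call takes 0.05 s, during which the arm holds its last target. There are 200 camera calls.

TASK

The fruit wedger has been washed: put the long return spring, slotted end cup first, back over its leaning guide rod, turning the spring a little whenever it catches on one of the rod's cross pins, until it sits fully home on the sloping deck. Do not force it past the pins, and leave it standing there on its own. Leave the short spring and the two fruit boxes where they are.

Things in the scene. Friction and masses are not known exactly. Their poses are not given: they have to be found in the camera images.
- spring_mid (a point): Centre, half-way up, of the long return spring: bare steel coil, 75 mm long, 36 mm outside diameter, 90 g, most of it in the cup, too stiff to compress by hand. It starts upright on the counter, standing on its end cup. z runs along it from the cup to the other end; x runs along the cup's two slots. The coils (3 mm wire, 30 mm bore, from 6 to 75 mm up) clear the pins and can be gripped anywhere.
- spring_end (a point): Centre of the underside of that spring's end cup, 37.5 mm below spring_mid, same axes. The cup is a steel disc 36 mm in diameter, 6 mm thick, with a 17 mm round hole widened by two opposite slots along +x and -x, 9 mm wide, reaching 13.5 mm from the axis. Half a turn gives the same shape.
- rod_tip (a point): Top end of the guide rod of the fruit wedger, a white machine with a sloping steel deck, fixed to the counter. z points out along the rod, which leans 30 deg from vertical to the machine's front; x points up the deck's slope, y is level. The rod is steel, 13 mm thick, 85 mm from deck to tip, its last 9 mm tapering to 6 mm. It does not turn under light loads.
- upper_pin (a point): Point on the rod's axis, 25 mm below the tip, where a 4 mm cross pin stands out 5 mm on both sides (to 11.5 mm from the axis). Axes as rod_tip: they do not follow the pin. The pin lies roughly along y, but up to 0.6 rad either way, different every time and not measured. The spring's cup passes a pin only while its slots lie along it, within about 0.2 rad.
- lower_pin (a point): Point on the rod's axis, 59 mm below the tip, where a second pin of the same size crosses it. Axes as rod_tip: they do not follow the pin. This pin is turned 40 deg anticlockwise from the upper one, seen from the tip.
- seat (a point): Where the rod's axis meets the deck, 85 mm below rod_tip, same axes, 90 mm above the counter. The spring is home when its cup lies flat on the deck here. The deck reaches 75 mm up and down the slope, 60 mm to +y and 140 mm to -y of this point; on it, centred 88 mm to -y, is a round blade ring 80 mm across and 12 mm high.
- short_spring: Bystander: a smaller steel spring, 24 mm in diameter, 40 mm long, standing upright on the counter; origin at the centre of its underside, z up.
- grape_box: Bystander: open clear plastic box of grapes, 170 x 120 x 50 mm; origin at the centre of its underside, x along its length.
- orange_box: Bystander: open clear plastic box of orange segments, 170 x 120 x 50 mm; origin at the centre of its underside, x along its length.

How it is judged:
On the way, in this order (a step that is already met when the one before it is completed fails the run):
1. the long spring is lifted well clear of the counter (height (world z) of spring_end above 0.08 m), for 0.1 s.
2. the end cup is over the rod's tip, the spring in line with the rod (z of spring_end in the frame of rod_tip below -0.006 m and z of spring_end in the frame of seat above 0 m and x of spring_end in the frame of rod_tip between -0.007 and 0.007 m and y of spring_end in the frame of rod_tip between -0.007 and 0.007 m and angle between the z axis of spring_end and the z axis of seat, either way round below 0.3 rad).
At the end, for the whole second after the job is handed in: The long spring is on the guide rod, end cup down and flat on the deck (cup centre within 5 mm of the seat and under 3 mm above the deck, axes within 0.15 rad), released and at rest; the short spring and both fruit boxes are within 30 mm of where they started (distance between spring_end and seat below 0.005 m and z of spring_end in the frame of seat below 0.003 m and z of spring_mid in the frame of seat above 0.03 m and angle between the z axis of spring_end and the z axis of seat, either way round below 0.15 rad and linear speed of spring below 0.02 m/s and distance of each of short_spring, grape_box, orange_box from where it was at the start of the episode below 0.03 m); the robot touches nothing.
It fails at once if the spring is forced against the wedger with more than 70 N (contact force between spring and press above 70 N).
It fails at once if the short spring is knocked over or moved more than 30 mm (distance of short_spring from where it was at the start of the episode above 0.03 m or angle between short_spring's own z axis and vertical above 0.5 rad).
It fails at once if a fruit box is moved more than 30 mm (distance of any of grape_box, orange_box from where it was at the start of the episode above 0.03 m).
It also fails if it takes over 42 s, if anything falls off the work surface, if the arm or the gripper's body presses on something with over 40 N, if the wrist force passes 120 N, or if a joint passes its speed limit or range.

## Working session

There is one attempt and no reset: what is moved stays moved. The work goes in short steps, Python scripts to look and compute and a tool call to move; the robot and the scene stay as the last step left them, time stands still between calls to the robot, and variables do not carry over. Pictures are saved under pics/ and viewed, at most 10 in all, crops included, and the job is handed in when it is done.

Besides the shell and the picture viewer there is one more tool, called as name([rows], argument=value, ...), one row to a line, values as JSON. drive_tool: Moves the arm, as the interface text tells. Its arguments: {"type":"object","properties":{"moves":{"type":"array","items":{"type":"array","items":{"type":"array","items":{"type":"number"}}}}},"required":["moves"]}

```bash
ls; mkdir -p pics
python3 - <<'E'
from bench import arm, read_camera, camera_params
import cv2,numpy as np
print({k:np.round(v,3) for k,v in arm.sense().items()})
for n in ["scene","top"]:
    p=camera_params(n); print(n,p)
    im=read_camera(n); cv2.imwrite(f"pics/{n}0.png",im)
E
```

```text
pics
{'clock': np.float64(0.0), 'joint_positions': array([-1.191,  0.418, -0.01 ,  1.614,  0.005,  1.111, -0.053]), 'qd': array([-0.   , -0.   ,  0.001,  0.001, -0.001, -0.   , -0.   ]), 'tau': array([ 2.0000e-03, -8.5127e+01,  6.4000e-01, -4.2600e+01, -4.9000e-02,
        1.9000e-02,  0.0000e+00]), 'eef_pos': array([0.255, 0.57 , 0.205]), 'eef_rot': array([-6.560e-01, -3.072e+00,  2.000e-03]), 'contact_force': array([-0.209, -0.16 ,  0.583]), 'torque': array([-0.004, -0.004, -0.027]), 'grip_force': np.float64(0.0), 'finger_gap': np.float64(0.094)}
scene {'camera_matrix': array([[390.36073036,   0.        , 282.54557239],
       [  0.        , 390.36073036, 211.05165278],
       [  0.        ,   0.        ,   1.        ]]), 'rvec': array([ 2.04403693,  0.97064692, -0.5063079 ]), 'tvec': array([-0.29737663, -0.2233986 ,  1.24357301])}
top {'camera_matrix': array([[404.50250479,   0.        , 286.89800381],
       [  0.        , 404.50250479, 211.1390468 ],
       [  0.        ,   0.        ,   1.        ]]), 'rvec': array([ 2.17356751, -2.11741484,  0.12690863]), 'tvec': array([-0.09646238,  0.63021393,  0.936459  ])}
```

View pics/scene0.png

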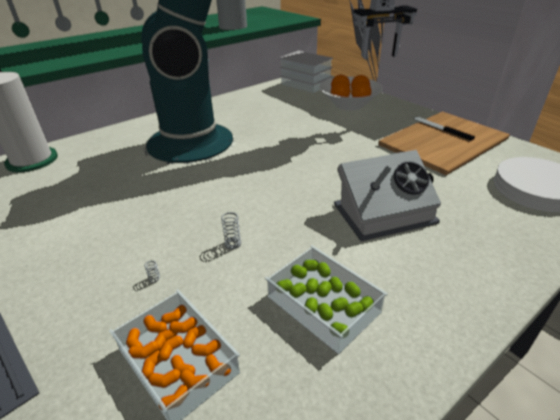

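View pics/top0.png

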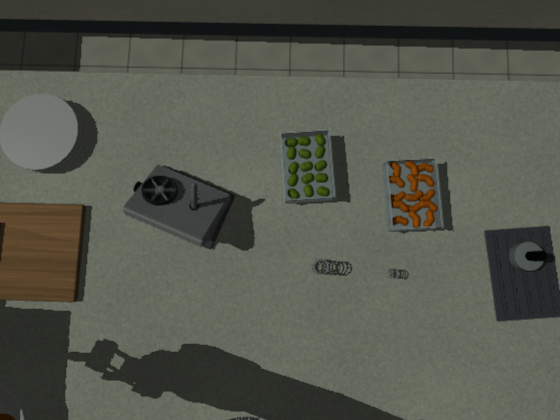

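The scene view shows the long spring at about (231,230), the short one at (152,271) and the rod from (375,185) to (388,168). In the top view the spring is at (333,267) and the rod near (195,195). I'll enlarge these next.

Run:
```python
import cv2,numpy as np
s=cv2.imread("pics/scene0.png");t=cv2.imread("pics/top0.png")
def c(im,x,y,w,h,k):return cv2.resize(im[y:y+h,x:x+w],None,fx=k,fy=k,interpolation=cv2.INTER_CUBIC)
a=c(s,340,145,100,75,4) # 400x300
b=c(s,200,200,50,75//2,8)
d=c(t,120,160,120,90,400/120)
e=c(t,300,245,80,60,5)
M=np.zeros((600,800,3),np.uint8)
for im,x,y in((a,0,0),(b,400,0),(d,0,300),(e,400,300)):M[y:y+im.shape[0],x:x+im.shape[1]]=im[:600-y,:800-x]
cv2.imwrite("pics/m1.png",M)
```

```text
(no output)
```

View pics/m1.png

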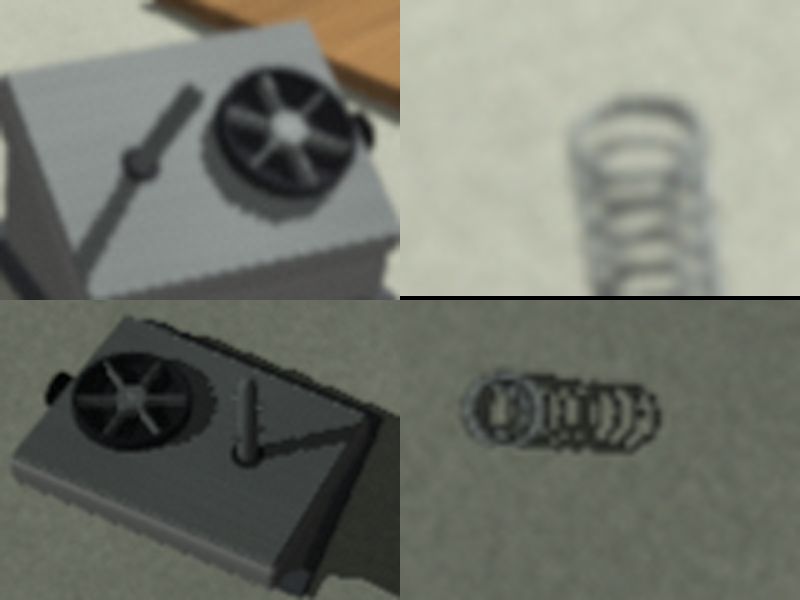

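Scene crop: rod base (375,185.8), rod or shadow end (388.8,167.5). Top crop: seat (194.4,206.5), tip (194.1,184), spring top ring (321.4,266.8), and (230,215) for the same ring in the scene view.

```bash
cat > h.py <<'E'
from bench import arm, read_camera, camera_params, order
import cv2,numpy as np
from scipy.spatial.transform import Rotation as R
from scipy.optimize import least_squares
def P(n): 
    p=camera_params(n); return p["camera_matrix"],p["rvec"],p["tvec"]
def proj(p,X): return cv2.projectPoints(np.atleast_2d(np.float64(X)),p[1],p[2],p[0],None)[0][:,0]
def tri(obs):
    r=least_squares(lambda X:np.concatenate([proj(p,X)[0]-u for p,u in obs]),[.5,.2,.1]); return r.x,r.fun
def zplane(p,u,z):
    Rm=cv2.Rodrigues(p[1])[0]; c=-Rm.T@p[2]; d=Rm.T@np.linalg.inv(p[0])@[*u,1]; return c+d*(z-c[2])/d[2]
def rodR(yaw): # yaw = direction of front in world; z leans to front, x up slope (away from front)
    f=np.array([np.cos(yaw),np.sin(yaw),0]); z=np.array([0,0,1])
    zz=f*.5+z*np.cos(np.pi/6); xx=-f*np.cos(np.pi/6)+z*.5
    return np.c_[xx,np.cross(zz,xx),zz]
E
python3 - <<'E'
from h import *
S,T=P("scene"),P("top")
print("seat",tri([(S,(375,185.75)),(T,(194.4,206.5))]))
print("seatT",zplane(T,(194.4,206.5),.09),"seatS",zplane(S,(375,185.75),.09))
print("tip",tri([(S,(388.8,167.5)),(T,(194.1,184))]), tri([(S,(361,211)),(T,(194.1,184))]))
print("spring",tri([(S,(230,215)),(T,(321.4,266.8))]),zplane(S,(230,215),.075),zplane(T,(321.4,266.8),.075))
print("short",zplane(S,(152,277),0))
for n,u in dict(g1=(284,136),g2=(325,132),g3=(335,199),g4=(289,203),o1=(388,161),o2=(436,159),o3=(441,229),o4=(392,231)).items(): print(n,zplane(T,u,.05).round(3))
E
```

```text
seat (array([0.63273192, 0.13431737, 0.08892304]), array([-0.64872786,  0.12055184, -0.48732337, -0.5080854 ]))
seatT [0.63142563 0.13285255 0.09      ] seatS [0.63432559 0.13440065 0.09      ]
tip (array([0.67112744, 0.11969306, 0.15822938]), array([-0.20538326,  0.04162331, -0.1534302 , -0.16971151])) (array([0.66120143, 0.11462726, 0.0535013 ]), array([15.43131743, -2.83833942, 12.19292258, 12.62751229]))
spring (array([ 0.5026768 , -0.16082679,  0.07706287]), array([-0.89383016,  0.04322053, -0.84670909, -0.5228107 ])) [ 0.50131928 -0.15802907  0.075     ] [ 0.50154274 -0.16292409  0.075     ]
short [ 0.48517968 -0.33837679  0.        ]
g1 [ 0.817 -0.068  0.05 ]
g2 [ 0.83  -0.168  0.05 ]
g3 [ 0.664 -0.195  0.05 ]
g4 [ 0.651 -0.085  0.05 ]
o1 [ 0.76  -0.322  0.05 ]
o2 [ 0.768 -0.438  0.05 ]
o3 [ 0.598 -0.446  0.05 ]
o4 [ 0.59  -0.331  0.05 ]
```

```bash
cat >> h.py <<'E'
def plan(p1,R1,n,hand,p0=None,R0=None):
    s=arm.sense()
    if p0 is None: p0=s["eef_pos"];R0=R.from_rotvec(s["eef_rot"])
    w=(R0.inv()*R1).as_rotvec(); rows=[]
    for i in range(n):
        Ri=R0*R.from_rotvec(w*i/n)
        rows.append([*np.round(Ri.inv().apply(p1-p0)/n/.06,3),*np.round(np.degrees(w)/n/8,3),hand])
    for k in range(0,n,5): print([[list(map(float,r)) for r in rows[k:k+5]]])
def down(yaw_y): # tool z down, tool y at world yaw
    y=np.array([np.cos(yaw_y),np.sin(yaw_y),0]);z=np.array([0,0,-1.]);return R.from_matrix(np.c_[np.cross(y,z),y,z])
E
python3 - <<'E'
from h import *
s=arm.sense();Rt=R.from_rotvec(s["eef_rot"]).as_matrix()
p=camera_params("wrist");Rc=cv2.Rodrigues(p["rvec"])[0]
print("cam in tool",Rt.T@(-Rc.T@p["tvec"]-s["eef_pos"]),"\n",Rt.T@Rc.T,p["camera_matrix"][0])
plan(np.array([.5015,-.161,.19]),down(np.radians(-18)),14,0)
E
```

```text
cam in tool [ 0.07106971  0.00044572 -0.17916055] 
 [[-1.99748053e-04 -9.69754101e-01 -2.44083886e-01]
 [ 9.99999909e-01 -2.86034819e-04  3.18068532e-04]
 [-3.78264754e-04 -2.44083801e-01  9.69754069e-01]] [348.13171973   0.         283.92811766]
[[[-0.623, -0.675, 0.019, -0.0, 0.0, 0.749, 0.0], [-0.69, -0.606, 0.018, -0.0, 0.0, 0.749, 0.0], [-0.75, -0.531, 0.018, -0.0, 0.0, 0.749, 0.0], [-0.801, -0.449, 0.018, -0.0, 0.0, 0.749, 0.0], [-0.844, -0.363, 0.018, -0.0, 0.0, 0.749, 0.0]]]
[[[-0.877, -0.273, 0.018, -0.0, 0.0, 0.749, 0.0], [-0.901, -0.18, 0.018, -0.0, 0.0, 0.749, 0.0], [-0.915, -0.085, 0.018, -0.0, 0.0, 0.749, 0.0], [-0.918, 0.011, 0.018, -0.0, 0.0, 0.749, 0.0], [-0.912, 0.106, 0.018, -0.0, 0.0, 0.749, 0.0]]]
[[[-0.896, 0.201, 0.018, -0.0, 0.0, 0.749, 0.0], [-0.87, 0.294, 0.018, -0.0, 0.0, 0.749, 0.0], [-0.835, 0.383, 0.018, -0.0, 0.0, 0.749, 0.0], [-0.79, 0.468, 0.018, -0.0, 0.0, 0.749, 0.0]]]
```

drive_tool([
  [[-0.62,-0.68,0.02,0,0,0.75,0],[-0.69,-0.61,0.02,0,0,0.75,0],[-0.75,-0.53,0.02,0,0,0.75,0],[-0.8,-0.45,0.02,0,0,0.75,0],[-0.84,-0.36,0.02,0,0,0.75,0]],
])

```text
clock: 0.72
eef_pos: [0.3429, 0.3074, 0.1993]
eef_rot: [-1.434, -2.795, 0.0]
contact_force: [1.6, 1.2, -0.6]
finger_gap: 0.0938
grip_force: 0.0
```

drive_tool([
  [[-0.88,-0.27,0.02,0,0,0.75,0],[-0.9,-0.18,0.02,0,0,0.75,0],[-0.91,-0.08,0.02,0,0,0.75,0],[-0.92,0.01,0.02,0,0,0.75,0],[-0.91,0.11,0.02,0,0,0.75,0]],
])

```text
clock: 1.35
eef_pos: [0.4313, 0.0468, 0.1935]
eef_rot: [2.108, 2.329, 0.001]
contact_force: [0.5, 0.4, 0.2]
finger_gap: 0.0941
grip_force: 0.0
```

Run:
```python
from h import *
print(arm.sense()["joint_positions"].round(2),arm.sense()["eef_pos"])
plan(np.array([.479,-.229,.10]),down(np.radians(-18)),5,0)
```

```text
[-0.63  0.08  0.48  2.09 -0.05  0.98 -0.03] [0.43125238 0.04676095 0.19353916]
[[[-0.931, 0.067, 0.312, 0.0, -0.0, 0.593, 0.0], [-0.922, 0.144, 0.312, 0.0, -0.0, 0.593, 0.0], [-0.907, 0.219, 0.312, 0.0, -0.0, 0.593, 0.0], [-0.886, 0.294, 0.312, 0.0, -0.0, 0.593, 0.0], [-0.858, 0.366, 0.312, 0.0, -0.0, 0.593, 0.0]]]
```

drive_tool([
  [[-0.93,0.07,0.31,0,0,0.59,0],[-0.92,0.14,0.31,0,0,0.59,0],[-0.91,0.22,0.31,0,0,0.59,0],[-0.89,0.29,0.31,0,0,0.59,0],[-0.86,0.37,0.31,0,0,0.59,0]],
])

```text
clock: 1.98
eef_pos: [0.48, -0.2292, 0.0997]
eef_rot: [-2.539, -1.85, 0.0]
contact_force: [1.9, 0.5, 0.9]
finger_gap: 0.0939
grip_force: 0.0
```

drive_tool([
  [[0,0,0,0,0,0,0]],
])

```text
clock: 2.1
eef_pos: [0.4784, -0.2316, 0.099]
eef_rot: [-2.543, -1.845, 0.005]
contact_force: [-0.7, 1.0, 0.4]
finger_gap: 0.0936
grip_force: 0.0
```

Run:
```python
from h import *
s=arm.sense();print(s["joint_positions"].round(2),s["eef_pos"],s["eef_rot"])
W=P("wrist");im=read_camera("wrist");cv2.imwrite("pics/w1.png",im);np.save("w1.npy",np.array(W,dtype=object),allow_pickle=True)
u=proj(W,[[.5015,-.161,.075],[.5015,-.161,.006]]);print(u)
x,y=np.clip(u.mean(0).astype(int)-[60,60],0,[440,300])
print(x,y);cv2.imwrite("pics/w1c.png",cv2.resize(im[y:y+120,x:x+120],None,fx=5,fy=5,interpolation=cv2.INTER_CUBIC))
```

```text
[-0.13  0.46  0.65  1.96 -0.36  0.85  0.4 ] [ 0.47844319 -0.23158336  0.09899695] [-2.54293349 -1.84452478  0.00525703]Traceback (most recent call last):
  File "<stdin>", line 3, in <module>
ValueError: could not broadcast input array from shape (3,3) into shape (3,)
```

```bash
cat >> h.py <<'E'
def snap(n,pts,name,half=60,k=5):
    W=P(n);im=read_camera(n);u=proj(W,pts);print("proj",u.round(1).tolist())
    x,y=np.clip(u.mean(0).astype(int)-half,0,[560-2*half,420-2*half]);print("crop",x,y)
    cv2.imwrite(f"pics/{name}_full.png",im)
    cv2.imwrite(f"pics/{name}.png",cv2.resize(im[y:y+2*half,x:x+2*half],None,fx=k,fy=k,interpolation=cv2.INTER_CUBIC))
    print([np.array(w).tolist() for w in W])
E
python3 - <<'E'
from h import *
snap("wrist",[[.5015,-.161,.075],[.5015,-.161,.006]],"w1c")
E
```

```text
proj [[285.9, 113.7], [285.5, 113.9]]
crop 225 53
[[[348.1317197324809, 0.0, 283.92811766334535], [0.0, 348.1317197324809, 202.5970463615921], [0.0, 0.0, 1.0]], [-2.861918528778675, 0.45035979695832634, 0.057972454910853316], [-0.5255110348208708, -0.0680600984501152, 0.2709448231788709]]
```

View pics/w1c.png

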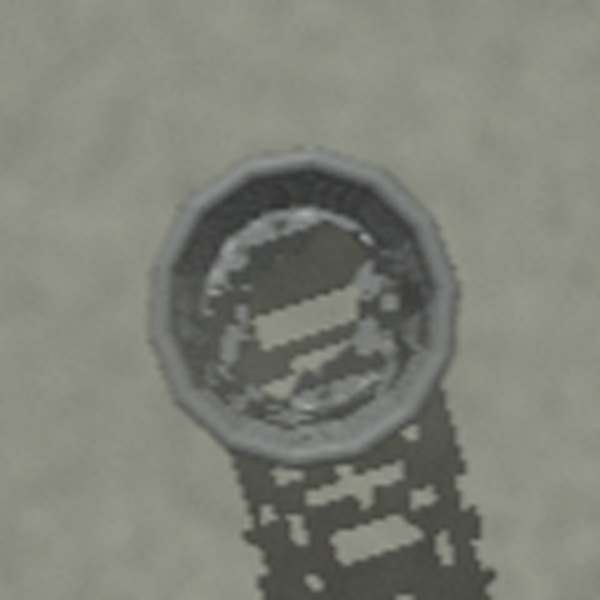

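The ring centre is at crop (305,305), i.e. pixel (286,114), which matches my projected spring position. The hole seems elongated roughly vertically. I'll enlarge with more contrast to get the slot direction.

Run:
```python
import cv2,numpy as np
im=cv2.imread("pics/w1c_full.png")[92:136,264:308]
g=cv2.resize(im,None,fx=13,fy=13,interpolation=cv2.INTER_NEAREST).astype(float)
g=np.clip((g-45)*1.9,0,255)
cv2.imwrite("pics/w1d.png",g.astype(np.uint8))
```

```text
(no output)
```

View pics/w1d.png

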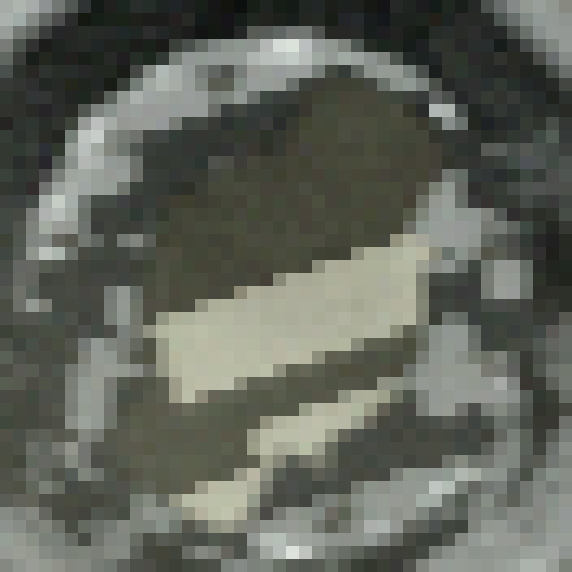

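The yellowish floor region shows the slots running from (375,110) to (200,495), so about 25° clockwise from image up. That is about +25° from tool x towards tool y. Next is the grasp.

Run:
```python
from h import *
s=arm.sense();R0=R.from_rotvec(s["eef_rot"]);print(R0.as_matrix().round(3),s["eef_pos"])
a=np.array([.5015,-.161,.1]);D=down(np.arctan2(*R0.as_matrix()[:2,1][::-1]))
plan(a,D,2,0); plan(np.array([.5015,-.161,.035]),D,2,0,a,D)
```

```text
[[ 0.305  0.952 -0.001]
 [ 0.952 -0.305  0.   ]
 [-0.    -0.001 -1.   ]] [ 0.47938883 -0.22760637  0.10003444]
[[[0.585, 0.006, 0.0, -0.004, 0.001, 0.0, 0.0], [0.585, 0.006, 0.0, -0.004, 0.001, 0.0, 0.0]]]
[[[0.0, 0.0, 0.542, 0.0, 0.0, 0.0, 0.0], [0.0, 0.0, 0.542, 0.0, 0.0, 0.0, 0.0]]]
```

drive_tool([
  [[0.59,0.01,0,0,0,0,0],[0.58,0.01,0,0,0,0,0],[0,0,0,0,0,0,0],[0,0,0.54,0,0,0,0],[0,0,0.54,0,0,0,0]],
])

```text
clock: 2.82
eef_pos: [0.5027, -0.1602, 0.0356]
eef_rot: [2.534, 1.855, 0.002]
contact_force: [0.1, 0.1, 0.5]
finger_gap: 0.0938
grip_force: 0.0
```

drive_tool([
  [[0,0,0,0,0,0,0],[0,0,0,0,0,0,255],[0,0,0,0,0,0,255],[0,0,0,0,0,0,255],[0,0,0,0,0,0,255]],
])

```text
clock: 3.45
eef_pos: [0.5026, -0.161, 0.0361]
eef_rot: [2.536, 1.853, 0.001]
contact_force: [-0.9, -0.3, -0.2]
finger_gap: 0.0576
grip_force: 0.0
```

drive_tool([
  [[0,0,0,0,0,0,255],[0,0,0,0,0,0,255],[0,0,0,0,0,0,255],[0,0,0,0,0,0,255],[0,0,0,0,0,0,255]],
])

```text
clock: 4.08
eef_pos: [0.5023, -0.1611, 0.0356]
eef_rot: [2.537, 1.853, -0.0]
contact_force: [0.7, -0.9, -0.4]
finger_gap: 0.0343
grip_force: 30.0
```

```bash
cat >> h.py <<'E'
SEAT=np.array([.6325,.1338,.09]);YAW=np.radians(-20.6)
RR=rodR(YAW);TIP=SEAT+.085*RR[:,2]
RG=R.from_matrix(np.c_[-RR[:,1],-RR[:,0],-RR[:,2]])
E
python3 - <<'E'
from h import *
s=arm.sense();R0=R.from_rotvec(s["eef_rot"])
a=s["eef_pos"]+[0.02,.02,.165]
plan(a,R0,3,255)
b=TIP+RR@[0,0.071,.04]
print(a,b)
plan(b,RG,6,255,a,R0)
E
```

```text
[[[0.14, 0.072, -0.917, 0.0, 0.0, 0.0, 255.0], [0.14, 0.072, -0.917, 0.0, 0.0, 0.0, 255.0], [0.14, 0.072, -0.917, 0.0, 0.0, 0.0, 255.0]]]
[ 0.52232332 -0.14105512  0.2006488 ] [0.66602296 0.04534967 0.19825318]
[[[0.615, 0.223, 0.007, 0.625, 0.016, 0.059, 255.0], [0.616, 0.217, -0.011, 0.625, 0.016, 0.059, 255.0], [0.618, 0.211, -0.029, 0.625, 0.016, 0.059, 255.0], [0.62, 0.202, -0.045, 0.625, 0.016, 0.059, 255.0], [0.622, 0.193, -0.061, 0.625, 0.016, 0.059, 255.0]]]
[[[0.624, 0.182, -0.076, 0.625, 0.016, 0.059, 255.0]]]
```

drive_tool([
  [[0,0,-0.9,0,0,0,255],[0.2,0.1,-0.92,0,0,0,255],[0.22,0.12,-0.93,0,0,0,255],[0.61,0.22,0.01,0.62,0.02,0.06,255],[0.62,0.22,-0.01,0.63,0.02,0.06,255]],
])

```text
clock: 4.7
eef_pos: [0.5714, -0.0776, 0.2009]
eef_rot: [-2.431, -1.745, 0.147]
contact_force: [-0.4, 0.1, -0.1]
finger_gap: 0.0347
grip_force: 30.0
```

drive_tool([
  [[0.62,0.21,-0.03,0.62,0.02,0.06,255],[0.62,0.2,-0.04,0.63,0.02,0.06,255],[0.62,0.19,-0.06,0.62,0.02,0.06,255],[0.62,0.18,-0.08,0.63,0.02,0.06,255],[0,0,0,0,0,0,255]],
])

```text
clock: 5.32
eef_pos: [0.6666, 0.047, 0.1951]
eef_rot: [-2.2, -1.525, 0.41]
contact_force: [-0.7, 0.1, -1.5]
finger_gap: 0.0344
grip_force: 30.0
```

Run:
```python
from h import *
s=arm.sense();R0=R.from_rotvec(s["eef_rot"]);print(s["eef_pos"],s["joint_positions"].round(2),np.degrees((R0.inv()*RG).as_rotvec()),s["finger_gap"])
z=RR[:,2]
snap("wrist",[TIP,TIP-.025*z,TIP-.059*z,SEAT],"w2",50,6)
```

```text
[0.66661354 0.04702531 0.19505189] [-0.27  0.9   0.53  1.04 -0.51  1.82 -0.16] [-0.26882952 -0.07356395  0.09094866] 0.0343796705862023
proj [[282.4, 118.3], [282.7, 118.1], [283.1, 117.8], [283.3, 117.6]]
crop 232 67
[[[348.1317197324809, 0.0, 283.92811766334535], [0.0, 348.1317197324809, 202.5970463615921], [0.0, 0.0, 1.0]], [-2.8553396320828206, 0.41927318582888806, 0.82968175553546], [-0.42661951608886656, 0.1801027064975351, 0.7183700657570842]]
```

View pics/w2.png

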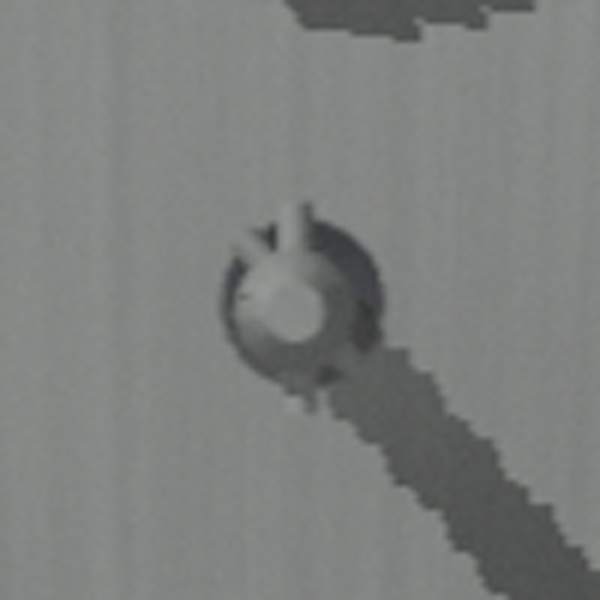

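The tip is at crop (298,311), within 0.5 mm of my prediction, and the base ring is concentric with it. The upper pin runs (293,210)–(303,402), about −3° in the tool frame. The lower pin shows at (240,240), about −43°. The slots are at +25°, so I turn about −28°, and later −40° more.

```bash
cat >> h.py <<'E'
TIP=TIP+RR@[.0005,.0003,0]; SEAT=SEAT+RR@[.0005,.0003,0]
def st():
    s=arm.sense();Rt=R.from_rotvec(s["eef_rot"]);e=s["eef_pos"]+.0356*Rt.as_matrix()[:,2]
    print("end in tip frame mm",(RR.T@(e-TIP)*1e3).round(1),"rot off RG deg",np.degrees((RG.inv()*Rt).as_rotvec()).round(1),"F rod frame",(RR.T@s["contact_force"]).round(1),"gap",s["finger_gap"].round(4),"t",s["clock"],s["joint_positions"].round(2))
E
python3 - <<'E'
from h import *
st()
s=arm.sense();R0=R.from_rotvec(s["eef_rot"])
a=s["eef_pos"]+.016*RR[:,2];plan(a,R0,1,255)
plan(TIP+RR[:,2]*.0536,RG*R.from_rotvec([0,0,np.radians(-28.5)]),4,255,a,R0)
E
```

```text
Traceback (most recent call last):
  File "h.py", line 38, in st
    print("end in tip frame mm",(RR.T@(e-TIP)*1e3).round(1),"rot off RG deg",np.degrees((RG.inv()*Rt).as_rotvec()).round(1),"F rod frame",(RR.T@s["contact_force"]).round(1),"gap",s["finger_gap"].round(4),"t",s["clock"],s["joint_positions"].round(2))
                                                                                                                                                                                   ^^^^^^^^^^^^^^^^^^^^^
AttributeError: 'float' object has no attribute 'round'
```

```bash
sed -i 's/s\["finger_gap"\].round(4)/s["finger_gap"]/' h.py
python3 - <<'E'
from h import *
st()
s=arm.sense();R0=R.from_rotvec(s["eef_rot"])
a=s["eef_pos"]+.016*RR[:,2];plan(a,R0,1,255)
plan(TIP+RR[:,2]*.0536,RG*R.from_rotvec([0,0,np.radians(-28.5)]),4,255,a,R0)
E
```

```text
end in tip frame mm [-1.5 70.5  2.8] rot off RG deg [ 0.1  0.1 -0. ] F rod frame [-0.4  1.6 -1.2] gap 0.03444899193729283 t 5.375 [-0.27  0.89  0.53  1.05 -0.51  1.82 -0.16]
[[[0.001, -0.001, -0.267, 0.0, 0.0, 0.0, 255.0]]]
[[[0.294, -0.006, 0.004, -0.003, -0.004, -0.89, 255.0], [0.293, 0.03, 0.004, -0.003, -0.004, -0.89, 255.0], [0.287, 0.066, 0.003, -0.003, -0.004, -0.89, 255.0], [0.276, 0.101, 0.003, -0.003, -0.004, -0.89, 255.0]]]
```

drive_tool([
  [[0,0,-0.27,0,0,0,255],[0.29,0,0,0,0,-0.89,255],[0.29,0.03,0,0,0,-0.89,255],[0.29,0.07,0,0,0,-0.89,255],[0.28,0.1,0,0,0,-0.89,255]],
])

```text
clock: 6.0
eef_pos: [0.6975, 0.1083, 0.2141]
eef_rot: [-1.732, -1.993, 0.241]
contact_force: [-0.5, -0.2, -1.2]
finger_gap: 0.0345
grip_force: 30.0
```

drive_tool([
  [[0,0,0,0,0,0,255],[0,0,0,0,0,0,255]],
])

```text
clock: 6.25
eef_pos: [0.6973, 0.1074, 0.2136]
eef_rot: [-1.739, -1.986, 0.244]
contact_force: [0.1, -1.1, -0.6]
finger_gap: 0.0343
grip_force: 30.0
```

Run:
```python
from h import *
st()
s=arm.sense();R0=R.from_rotvec(s["eef_rot"])
plan(TIP+RR[:,2]*.0356,RG*R.from_rotvec([0,0,np.radians(-28.5)]),2,255)
z=RR[:,2]
snap("scene",[TIP+.07*z],"s2",40,7)
```

```text
end in tip frame mm [ 0.7  1.5 21.4] rot off RG deg [ -0.1   0.2 -28.2] F rod frame [-0.7  0.9 -0.3] gap 0.03429469777012944 t 6.25 [-0.26  0.93  0.41  0.89 -0.49  1.87  0.18]
[[[0.009, 0.011, 0.179, 0.008, -0.01, -0.016, 255.0], [0.009, 0.011, 0.179, 0.008, -0.01, -0.016, 255.0]]]
proj [[403.7, 145.8]]
crop 363 105
[[[390.3607303564581, 0.0, 282.54557238531197], [0.0, 390.3607303564581, 211.05165277956218], [0.0, 0.0, 1.0]], [2.0440369283161792, 0.9706469238093766, -0.5063078968369054], [-0.2973766271063817, -0.22339860132443012, 1.243573012948292]]
```

View pics/s2.png

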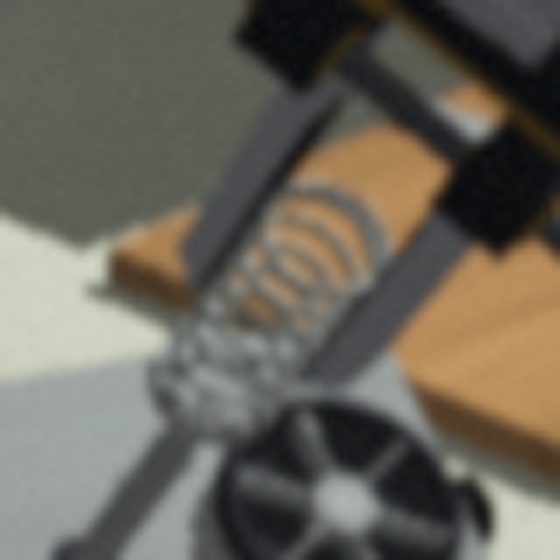

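The spring is held in line with the rod, its cup just above the tip at crop (205,400). I go down over the tip.

drive_tool([
  [[0.02,0.02,0.12,0,0,0,255],[0,0,0.12,0,0,0,255],[0,0,0.12,0,0,0,255],[0,0,0.12,0,0,0,255],[0,0,0,0,0,0,255]],
])

```text
clock: 6.92
eef_pos: [0.6847, 0.1154, 0.1876]
eef_rot: [-1.734, -1.989, 0.244]
contact_force: [-0.5, 0.5, -0.7]
finger_gap: 0.0345
grip_force: 30.0
```

```bash
python3 -c "
from h import *
st()"
```

```text
end in tip frame mm [ 0.4 -1.6 -8.5] rot off RG deg [  0.    0.2 -28.5] F rod frame [ 0.2 -0.3 -0.9] gap 0.03450258229582478 t 6.925 [-0.28  0.92  0.41  0.97 -0.49  1.81  0.2 ]
```

drive_tool([
  [[0,0,0.06,0,0,0,255],[0,0,0.06,0,0,0,255],[0,0,0.06,0,0,0,255],[0,0,0,0,0,0,255]],
])

```text
clock: 7.42
eef_pos: [0.6798, 0.1172, 0.1785]
eef_rot: [-1.734, -1.989, 0.243]
contact_force: [0.5, 0.8, -0.3]
finger_gap: 0.0348
grip_force: 30.0
```

```bash
python3 -c "
from h import *
st()"
```

```text
end in tip frame mm [  0.3  -1.5 -18.9] rot off RG deg [ -0.    0.2 -28.5] F rod frame [-0.3 -1.  -0.1] gap 0.03482665093854894 t 7.425 [-0.29  0.92  0.41  1.   -0.49  1.79  0.2 ]
```

drive_tool([
  [[-0.015,-0.01,0.03,0,0,0,255],[0,0,0.04,0,0,0,255],[0,0,0.04,0,0,0,255],[0,0,0.04,0,0,0,255],[0,0,0,0,0,0,255]],
])

```text
clock: 8.05
eef_pos: [0.6752, 0.1178, 0.1708]
eef_rot: [-1.734, -1.989, 0.243]
contact_force: [0.6, -0.8, -0.5]
finger_gap: 0.0345
grip_force: 30.0
```

```bash
python3 -c "
from h import *
st()"
```

```text
end in tip frame mm [  0.4  -0.5 -27.8] rot off RG deg [ -0.    0.2 -28.5] F rod frame [-1.   0.5 -0. ] gap 0.03448148076834155 t 8.05 [-0.3   0.91  0.4   1.02 -0.49  1.77  0.21]
```

No contact force at −28 mm, so the slots are over the upper pin. I continue to the clear zone.

drive_tool([
  [[0,0,0.05,0,0,0,255],[0,0,0.05,0,0,0,255],[0,0,0.05,0,0,0,255],[0,0,0.05,0,0,0,255],[0,0,0.05,0,0,0,255]],
])

```text
clock: 8.68
eef_pos: [0.6683, 0.1205, 0.1577]
eef_rot: [-1.735, -1.989, 0.243]
contact_force: [-0.6, -0.4, -1.2]
finger_gap: 0.0344
grip_force: 30.0
```

```bash
python3 -c "
from h import *
st()"
```

```text
end in tip frame mm [  0.3  -0.5 -42.8] rot off RG deg [ -0.    0.2 -28.5] F rod frame [-0.2  0.6 -1.2] gap 0.03442851685171197 t 8.675 [-0.31  0.91  0.4   1.06 -0.48  1.73  0.22]
```

Now turn −40° (5 × −1.0).

drive_tool([
  [[0,0,0,0,0,-1,255],[0,0,0,0,0,-1,255],[0,0,0,0,0,-1,255],[0,0,0,0,0,-1,255],[0,0,0,0,0,-1,255]],
])

```text
clock: 9.3
eef_pos: [0.6683, 0.1204, 0.1578]
eef_rot: [-0.936, -2.445, -0.001]
contact_force: [0.5, -0.5, -0.5]
finger_gap: 0.0348
grip_force: 30.0
```

drive_tool([
  [[0,0,0.05,0,0,0,255],[0,0,0.05,0,0,0,255],[0,0,0.05,0,0,0,255],[0,0,0.04,0,0,0,255],[0,0,0,0,0,0,255]],
])

```text
clock: 9.93
eef_pos: [0.6629, 0.1226, 0.1479]
eef_rot: [-0.942, -2.442, 0.001]
contact_force: [0.3, -0.1, -1.2]
finger_gap: 0.0346
grip_force: 30.0
```

```bash
python3 -c "
from h import *
st()"
```

```text
end in tip frame mm [  0.4  -0.6 -54.2] rot off RG deg [ -0.1   0.2 -68.5] F rod frame [-0.9 -0.  -0.9] gap 0.03461892071309287 t 9.925 [-0.24  0.89  0.25  1.09 -0.39  1.69  0.86]
```

drive_tool([
  [[0,0,0.03,0,0,0,255],[0,0,0.03,0,0,0,255],[0,0,0.03,0,0,0,255],[0,0,0.03,0,0,0,255],[0,0,0,0,0,0,255]],
])

```text
clock: 10.55
eef_pos: [0.6596, 0.1238, 0.1417]
eef_rot: [-0.942, -2.442, 0.001]
contact_force: [-0.7, 0.0, -1.2]
finger_gap: 0.0346
grip_force: 30.0
```

```bash
python3 -c "
from h import *
st()"
```

```text
end in tip frame mm [  0.4  -0.6 -61.4] rot off RG deg [ -0.1   0.2 -68.5] F rod frame [-0.   0.2 -1.3] gap 0.034636244466023744 t 10.55 [-0.24  0.88  0.25  1.1  -0.39  1.67  0.86]
```

drive_tool([
  [[0,0,0.06,0,0,0,255],[0,0,0.07,0,0,0,255],[0,0,0.07,0,0,0,255],[0,0,0.07,0,0,0,255],[0,0,0.06,0,0,0,255]],
])

```text
clock: 11.18
eef_pos: [0.6503, 0.1274, 0.1244]
eef_rot: [-0.942, -2.442, 0.001]
contact_force: [0.5, 0.7, -1.8]
finger_gap: 0.0348
grip_force: 30.0
```

drive_tool([
  [[0,0,0.015,0,0,0,255],[0,0,0.015,0,0,0,255],[0,0,0,0,0,0,255]],
])

```text
clock: 11.55
eef_pos: [0.6496, 0.1276, 0.1232]
eef_rot: [-0.942, -2.443, 0.001]
contact_force: [-0.9, -0.1, -1.3]
finger_gap: 0.0344
grip_force: 30.0
```

```bash
python3 -c "
from h import *
st()"
```

```text
end in tip frame mm [  0.3  -0.7 -82.8] rot off RG deg [ -0.1   0.2 -68.5] F rod frame [ 0.1  0.4 -1.5] gap 0.034391637213279404 t 11.55 [-0.25  0.88  0.24  1.15 -0.39  1.63  0.87]
```

drive_tool([
  [[0,0,0.015,0,0,0,255],[0,0,0.015,0,0,0,255],[0,0,0,0,0,0,255]],
])

```text
clock: 11.92
eef_pos: [0.6487, 0.128, 0.1215]
eef_rot: [-0.942, -2.442, 0.001]
contact_force: [0.5, -0.2, -1.0]
finger_gap: 0.0345
grip_force: 30.0
```

drive_tool([
  [[0,0,0.01,0,0,0,255],[0,0,0.01,0,0,0,255],[0,0,0,0,0,0,255]],
])

```text
clock: 12.3
eef_pos: [0.6484, 0.1281, 0.1209]
eef_rot: [-0.942, -2.443, 0.001]
contact_force: [2.0, -0.0, 3.4]
finger_gap: 0.0348
grip_force: 30.0
```

Contact with the deck at the seat depth (~4 N). Release.

drive_tool([
  [[0,0,0.005,0,0,0,255],[0,0,0,0,0,0,0],[0,0,0,0,0,0,0],[0,0,0,0,0,0,0],[0,0,0,0,0,0,0]],
])

```text
clock: 12.92
eef_pos: [0.648, 0.1283, 0.1202]
eef_rot: [-0.942, -2.442, 0.001]
contact_force: [0.2, 0.1, 0.4]
finger_gap: 0.0715
grip_force: 0.0
```

drive_tool([
  [[0,0,0,0,0,0,0],[0,0,0,0,0,0,0],[0,0,0,0,0,0,0],[0,0,-0.2,0,0,0,0],[0,0,-0.5,0,0,0,0]],
])

```text
clock: 13.55
eef_pos: [0.6675, 0.1208, 0.1571]
eef_rot: [-0.941, -2.441, 0.002]
contact_force: [-0.0, 0.6, 0.4]
finger_gap: 0.0939
grip_force: 0.0
```

drive_tool([
  [[0,0,-0.7,0,0,0,0],[0,0,-0.8,0,0,0,0],[0,0,-0.8,0,0,0,0],[0,0,0,0,0,0,0]],
])

```text
clock: 14.05
eef_pos: [0.7165, 0.105, 0.2486]
eef_rot: [-0.925, -2.441, 0.008]
contact_force: [-0.1, -0.3, -1.3]
finger_gap: 0.0942
grip_force: 0.0
```

Run:
```python
from h import *
st(); z=RR[:,2]
snap("scene",[SEAT,SEAT+.075*z],"s3",40,4);snap("wrist",[SEAT,SEAT+.075*z],"w3",60,4)
a=cv2.imread("pics/s3.png");b=cv2.imread("pics/w3.png");M=np.zeros((480,800,3),np.uint8);M[:320,:320]=a;M[:,320:]=b;cv2.imwrite("pics/m3.png",M)
```

```text
end in tip frame mm [ 2.2 -2.8 61.1] rot off RG deg [  0.5   0.1 -69. ] F rod frame [-0.7  0.3 -1.1] gap 0.09418730497337234 t 14.05 [-0.1   0.95  0.04  0.72 -0.26  1.96  0.74]
proj [[374.0, 185.3], [387.0, 167.9]]
crop 340 136
[[[390.3607303564581, 0.0, 282.54557238531197], [0.0, 390.3607303564581, 211.05165277956218], [0.0, 0.0, 1.0]], [2.0440369283161792, 0.9706469238093766, -0.5063078968369054], [-0.2973766271063817, -0.22339860132443012, 1.243573012948292]]
proj [[283.5, 188.0], [282.6, 205.5]]
crop 223 136
[[[348.1317197324809, 0.0, 283.92811766334535], [0.0, 348.1317197324809, 202.5970463615921], [0.0, 0.0, 1.0]], [2.6891405682012968, 1.2481731245321777, -0.4155167735579715], [-0.4752206292374884, -0.3649683604071631, 0.6458676460269939]]
```

View pics/m3.png

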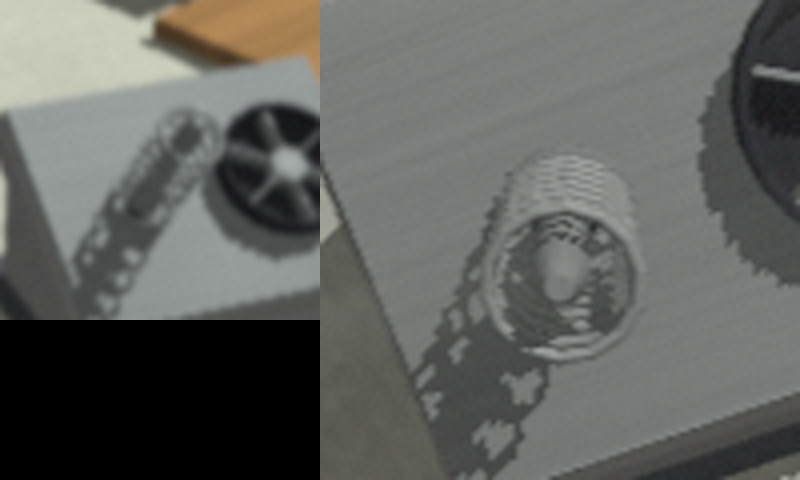

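The spring stands on the rod with the tip inside its bore, at crop (560,270), and its base on the deck. The robot is clear of everything.

```bash
python3 -c "
from bench import order
print(order.job_done())"
```

```text
the job is handed in; nothing more can be done
None
```

The long spring is on the guide rod, seated on the deck and standing free; it passed both pins with no measurable contact force, and the job was handed in at about 14 s, with no verdict returned.

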